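# Lock the spindle disc with its bar

## Robot

A 6-joint arm with a two-finger parallel gripper is mounted at the origin on a cart in front of the work surface, level with it; the furniture and walls round the work are solid. World frame = base frame: x ahead of the robot, y to its left, z up, the work surface at z = 0. Lengths are in m, angles in degrees, forces in N, time in s.
With the tool pointing down it reaches from about 0.35 to 0.875 m from the base axis. Payload 4.2 kg.
Tool frame: the origin (TCP) lies midway between the tips of the shut fingers; the grasp point (between the pads) lies 19 mm behind it; z points along the fingers, y is the direction in which the jaws open and shut (so a half turn about z gives the same grasp; the last joint's range is limited). The gripper opens to 87 mm and grips with 3 to 60 N. Pads are 19 mm wide; open, the fingers measure 117 mm over their backs; the gripper's body (75 mm by 190 mm) begins 51 mm behind the grasp point.
Start: joints at [-52.792, 22.042, 0.453, 0, -68.411, -14.817], TCP at [0.238, -0.578, 0.223] pointing down, gripper open.
Joint ranges: [-179.83, 179.83], [-69.29, 118.12], [-61.27, 80.66], [-181.25, 117.63], [-171.15, -9.14], [-177.46, 177.46]. Speed limits (degrees/s): [159.86, 159.86, 180, 180, 180, 180].

## Interface

Orientations are given as a 3x3 rotation matrix whose columns are the frame's x, y, z axes.
In Python, from station import r gives the robot as it stands.
- The arm moves only by the tool servo_tool, never from a script. Its arguments are lists of equal length, an entry for each row: "slide": the shift along the world's x, y, z in units of 60 mm (1.0 is 60 mm), a list of three; "twist": the turn, a rotation vector about the world's x, y, z in units of 6 degrees (1.0 is 6 degrees), a list of three; "gripper": the closure, from 0 (fully open) to 1 (shut). In form: {"slide": [[x, y, z], ...], "twist": [[wx, wy, wz], ...], "gripper": [gripper, ...]}. A call has 1 to 12 rows; each row shifts and turns the commanded pose from where the row before left it; what a row does not reach is not made up. A row lasts 1/8 s, in which the tool goes at most 62.5 mm and 10.7 degrees, less where a joint would pass 70% of its speed; a pose out of reach is approached as far as the arm can. A call is refused whole if a number of a shift passes 1 or a number of a turn 1, either way. A call with a gripper value outside its range is refused whole. The fingers move at their own pace and stop on an object; the grip force is fixed at half the most. Time passes only in rows, so rows that do not move let the fingers close. It gives the time, the measured TCP pose, the force and the opening at its end, in the units of the state.
- r.sense(): the state, without advancing time (a new reading comes with each control period).
- r.capture(name): name is "scene" or "top"; returns a dict with "image" (480x640x3 uint8, blue, green, red), "intrinsics" (3x3 intrinsics, pixels), "R" (3x3) and "t" (3): a world point X has camera coordinates R X + t. Camera axes: x right, y down, z forward; pixel columns grow to the right and rows downward; lengths in m; the calibration is good to about 2 mm. A picture is of the moment at which its call begins. There is no depth.
- r.finish_job(): hands the job in, once; it reports no verdict.
The state is a dict: "time_s": time; "joints": joint angles; "joint_velocities": joint speeds; "effort": joint torques, N m; "tcp_pos": TCP position; "ee_rot": TCP orientation; "wrist_force": force on the tool from outside, world axes, zero at the start; "moment": the same for the moment, N m; "gripper_width": opening from 0.0 (shut) to 1.0 (fully open).
Only numpy, scipy, OpenCV 4.12 (cv2) and the standard library are available. Lean on these libraries where they do the work, as an engineer would, in place of code of your own. Each camera call takes 0.05 s, during which the arm holds its last target.

## Task

On the grey lock stand, turn the slotted disc by pushing its upright pin sideways with the fingertips until the slot lines up with the locking bar. Then push the bar by the upright lug at its rear end, through the slot and well into the keeper bridge on the other side. Only push, gently: do not pinch, lift or force anything, and leave the loose things beside the stand where they are.

Things in the scene. Friction and masses are not known exactly. Their poses are not given: they have to be found in the camera images.
- lock_stand: Grey-painted deck fixed to the desk, 10 mm high, from x = -235 to +75 mm and y = +-55 mm in its own frame. Origin on the desk under the disc's axis; x is the way the bar is pushed, z up. Two low rails (z to 23 mm, x = -224 to -44 mm) guide the bar along y = 0; a low end stop (z to 20 mm) stands behind them. Only the pin and the lug stand higher than 34.5 mm on it.
- disc (a joint): Angle (rad, anticlockwise from above, stops -0.25 and 3.39) of the brass disc, 80 mm across, top at z = 26 mm. One slot 16 mm wide (mouths 22) crosses its middle, open at both ends and on top. At 0 and equally at pi the slot lies along the bar's way; either will do. Takes 2 to 4 N at the pin; stays where left. The pin lies in direction (value - pi/2) from the stand's x axis.
- pin (a point): Point on the axis of the disc's upright round pin (10 mm diameter, with a black ball of 15 mm on top; from z = 26 to 73.5 mm over the desk), at z = 52 mm. The pin stands 26 mm from the disc's axis, square to the slot; this point's x axis runs along the slot.
- keeper (a point): Centre of the passage through the keeper bridge (like the guide bridge in height, 39 mm across), on the bar's way, 56 mm beyond the disc's axis, 18 mm above the desk; the passage is 15 mm wide, 16 mm high and 20 mm long.
- bar: Loose dark steel locking bar, 154 x 10 x 12 mm, about 0.18 kg, between the rails with 1 mm play each side, underside 12 mm above the desk. Origin: underside, at the nose tip; x points to the nose, along the stand's x. The nose tapers to 4 mm over 12 mm and finds the slot if that is within about 0.15 rad of straight. It starts 6 to 20 mm short of the disc's rim.
- nose (a point): Tip of the bar's nose, at mid height of the bar (18 mm above the desk). In the keeper it belongs at least 54 mm beyond the disc's axis (8 mm past the keeper's near face); the lug meets the guide bridge (hard stop) with the nose 72 mm beyond the axis.
- lug (a point): Middle of the rear face of the bar's upright lug, a plate 30 mm wide across the bar and 10 mm thick, z = 24 to 58 mm over the desk; this point is at z = 44 mm, 154 mm behind the nose. The face is flush with the bar's end and looks along the stand's -x. Sliding takes 1 to 3 N.
- stepper_motor: Bystander: loose square stepper motor, shaft up, 47 x 42 x 61 mm; origin under its middle. Leave it alone.
- bearing_0: Bystander: loose ball bearing, 22 mm across, 7 mm high; origin under its middle. Leave it alone.
- screwdriver: Bystander: loose precision screwdriver lying down, 126 mm long along its y axis, 12 mm thick. Leave it alone.
- profile_offcut: Bystander: loose aluminium profile off-cut, 80 x 42 x 20 mm; origin under its middle. Leave it alone.
- guide (a point): Middle of the top of the dark steel guide bridge over the rails, 32 mm above the desk (screw heads 34.5 mm); it spans x = -72 to -46 mm of the stand, 55 mm across.
Not all that is in view belongs to the job. Of the things that look like the bar, the smallest one is meant.

How it is judged:
By the outcome, as a careful person would: the job done as asked, in the order asked, and still so for the second after the job is handed in, with the robot touching nothing.
It also fails if it takes over 42 s, if anything falls off the work surface, if the arm or the gripper's body presses on something with over 40 N, if the wrist force passes 120 N, or if a joint passes its speed limit or range.

## Working session

There is one attempt and no reset: what is moved stays moved. The work goes in short steps, Python scripts to look and compute and a tool call to move; the robot and the scene stay as the last step left them, time stands still between calls to the robot, and variables do not carry over. Pictures are saved under pics/ and viewed, and the job is handed in when it is done.

Besides the shell and the picture viewer there is one more tool, called after ">>>" as a command line: name --argument value ..., lists and objects as JSON in quotes. servo_tool: Moves the arm, as the interface text tells. Its arguments: {"type":"object","properties":{"slide":{"type":"array","items":{"type":"array","items":{"type":"number"}}},"twist":{"type":"array","items":{"type":"array","items":{"type":"number"}}},"gripper":{"type":"array","items":{"type":"number"}}},"required":["slide","twist","gripper"]}

```bash
ls; mkdir -p pics
python3 - <<'E'
from station import r
import cv2,pickle
for n in("scene","top"):
    c=r.capture(n); cv2.imwrite(f"pics/{n}0.png",c["image"]); pickle.dump(c,open(f"{n}0.pkl","wb"))
    print(n,c["intrinsics"],c["R"],c["t"])
s=r.sense();print(s["time_s"],s["tcp_pos"],s["ee_rot"],s["wrist_force"],s["gripper_width"])
E
```

```text
pics
scene [[560.46678698   0.         315.63265353]
 [  0.         560.46678698 248.21448133]
 [  0.           0.           1.        ]] [[ 0.43431201 -0.90076187 -0.00106472]
 [-0.36558493 -0.17519017 -0.91414225]
 [ 0.82323796  0.39741221 -0.40539216]] [-0.26556936  0.28677356  0.49504412]
top [[552.46014431   0.         323.50863768]
 [  0.         552.46014431 245.00299101]
 [  0.           0.           1.        ]] [[ 0.00669753 -0.99994051  0.00860931]
 [-0.99106302 -0.00778461 -0.13316716]
 [ 0.13322626 -0.00764048 -0.9910562 ]] [-0.00575489  0.59333469  0.91260524]
0.1 [ 0.23788567 -0.57736282  0.22155861] [[-9.24668293e-01 -3.80772687e-01 -8.42036752e-04]
 [-3.80773608e-01  9.24666511e-01  1.81727320e-03]
 [ 8.66351858e-05  2.00100028e-03 -9.99997994e-01]] [ 0.11076162 -0.41718149 -0.35021458] 1.0007320498931094
```

View pics/scene0.png

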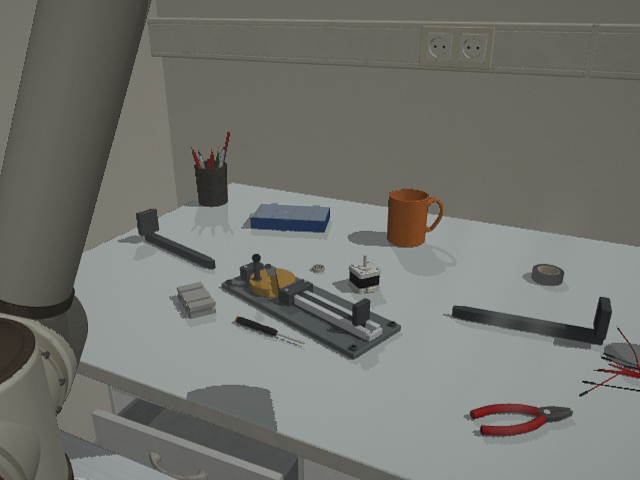

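View pics/top0.png

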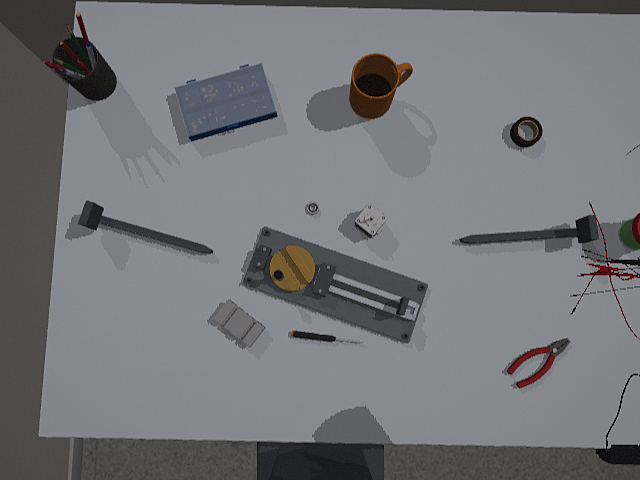

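Run:
```python
import cv2
a=cv2.imread("pics/top0.png")[220:350,235:435]; cv2.imwrite("pics/top0c.png",cv2.resize(a,None,fx=4,fy=4,interpolation=cv2.INTER_CUBIC))
a=cv2.imread("pics/scene0.png")[240:360,210:410]; cv2.imwrite("pics/scene0c.png",cv2.resize(a,None,fx=4,fy=4,interpolation=cv2.INTER_CUBIC))
```

```text
(no output)
```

View pics/top0c.png

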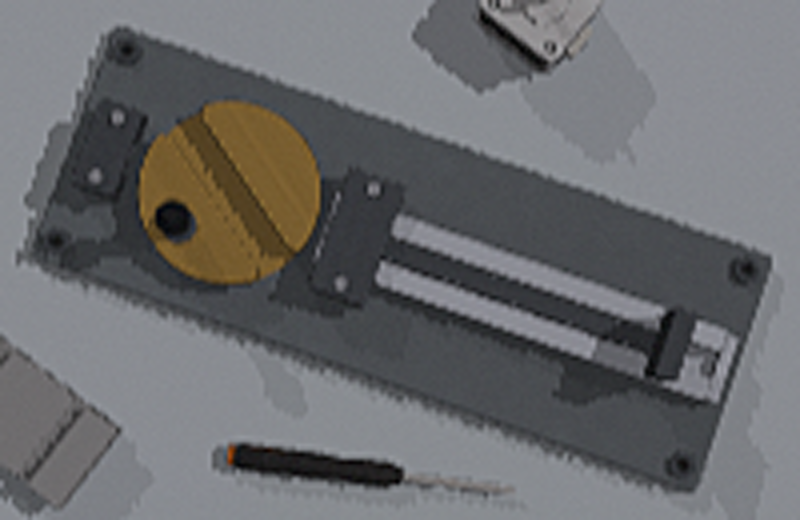

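View pics/scene0c.png

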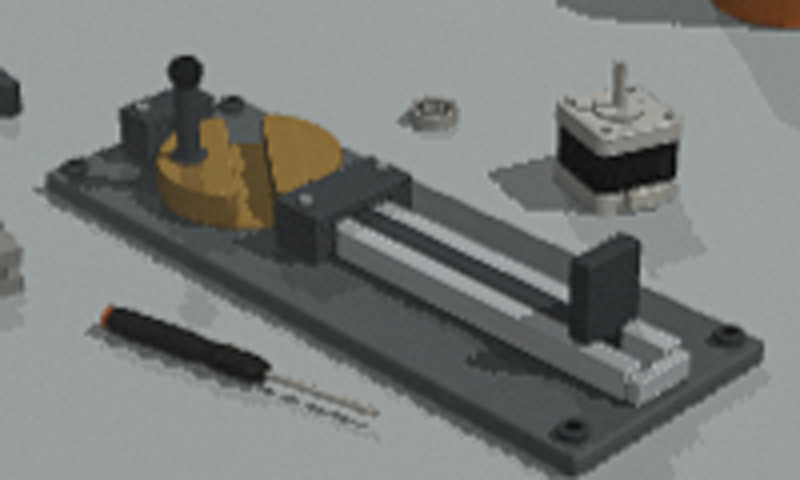

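```bash
cat > fit.py <<'E'
import numpy as np,pickle
from scipy.optimize import least_squares
C={n:pickle.load(open(n+"0.pkl","rb")) for n in("scene","top")}
def proj(n,X):
    c=C[n];p=c["intrinsics"]@(c["R"]@X+c["t"]);return p[:2]/p[2]
def full(n,p):
    o=(235,220) if n=="top" else (210,240)
    return np.array([o[0]+(p[0]+.5)/4-.5,o[1]+(p[1]+.5)/4-.5])
def W(q,P):
    c,s=np.cos(q[2]),np.sin(q[2]);return np.array([q[0]+c*P[0]-s*P[1],q[1]+s*P[0]+c*P[1],P[2]])
F=[("top",(108,27),(75,-55,10)),("top",(772,258),(-235,-55,10)),("top",(695,492),(-235,55,10)),("top",(25,256),(75,55,10)),
("top",(230,192),(0,0,26)),
("scene",(48,180),(75,55,10)),("scene",(575,466),(-235,55,10)),("scene",(764,345),(-235,-55,10))]
def res(q):
    o=[]
    for n,p,P in F:o+=list(proj(n,W(q,np.array(P)/1e3))-full(n,p))
    v=q[3]; pp=(.026*np.sin(v),-.026*np.cos(v),.066)
    o+=list(proj("top",W(q,pp))-full("top",(174,221)))+list(proj("scene",W(q,pp))-full("scene",(185,72)))
    # lug top rear corners, q[4]= lug rear x
    o+=list(proj("top",W(q,(q[4]+.005,0,.058)))-full("top",(679,311) if 0 else (680,313)))if 0 else []
    return o
if __name__=="__main__":
    s=least_squares(res,[.45,.05,1.2,2.4],x_scale=[.01,.01,.1,.1]);q=s.x
    print(q,np.degrees(q[2:4]));print(np.round(np.array(s.fun).reshape(-1,2),2))
    q=q.copy()
    for x in(-.190,-.195,-.200,-.205,-.21):
        print(x,[np.round((np.array(proj(n,W(q,P)))-(np.array((235,220))if n=="top" else np.array((210,240))))*4) for n in C for P in((x,.015,.058),(x,-.015,.058),(x+.01,.015,.058),(x+.01,-.015,.058))])
    np.save("q.npy",q)
E
python3 fit.py
```

```text
[0.55404877 0.05431278 1.23556704 2.54454664] [ 70.79277685 145.7917831 ]
[[ 1.09 -0.34]
 [-0.06  0.28]
 [-0.49  1.41]
 [-0.01  0.5 ]
 [-0.91  0.59]
 [-0.67 -2.18]
 [ 0.7  -1.36]
 [ 1.34 -0.81]
 [-0.8   0.34]
 [ 0.55  0.34]]
-0.19 [array([560., 253.]), array([613., 225.]), array([539., 244.]), array([593., 216.]), array([638., 373.]), array([661., 304.]), array([615., 364.]), array([638., 296.])]
-0.195 [array([570., 258.]), array([624., 230.]), array([549., 248.]), array([603., 220.]), array([649., 377.]), array([672., 308.]), array([626., 369.]), array([649., 300.])]
-0.2 [array([580., 263.]), array([634., 234.]), array([560., 253.]), array([613., 225.]), array([661., 381.]), array([683., 313.]), array([638., 373.]), array([661., 304.])]
-0.205 [array([591., 268.]), array([644., 239.]), array([570., 258.]), array([624., 230.]), array([672., 385.]), array([695., 317.]), array([649., 377.]), array([672., 308.])]
-0.21 [array([601., 273.]), array([655., 244.]), array([580., 263.]), array([634., 234.]), array([683., 389.]), array([706., 321.]), array([661., 381.]), array([683., 313.])]
```

Run:
```python
import cv2
a=cv2.imread("pics/top0.png")[285:325,385:435]; cv2.imwrite("pics/topl.png",cv2.resize(a,None,fx=12,fy=12,interpolation=cv2.INTER_NEAREST))
```

```text
(no output)
```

View pics/topl.png

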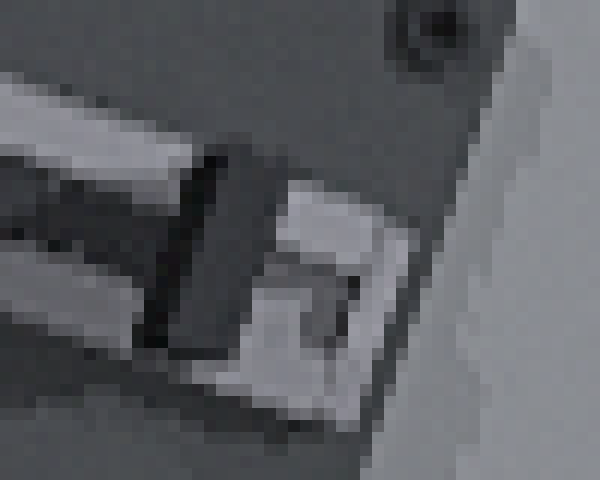

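>>> servo_tool --slide '[[0.4, 0.88, 0], [0.4, 0.88, 0], [0.4, 0.88, 0], [0.4, 0.88, 0], [0.4, 0.88, 0], [0.4, 0.88, 0], [0.4, 0.88, 0], [0.4, 0.88, 0], [0.4, 0.88, 0], [0.4, 0.88, 0], [0.4, 0.88, 0], [0.36, 0.88, 0]]' --twist '[[0, 0, 0], [0, 0, 0], [0, 0, 0.8], [0, 0, 0.8], [0, 0, 0.8], [0, 0, 0.8], [0, 0, 0.8], [0, 0, 0.8], [0, 0, 0.8], [0, 0, 0.8], [0, 0, 0.8], [0, 0, 0.8]]' --gripper '[1, 1, 1, 1, 1, 1, 1, 1, 1, 1, 1, 1]'

```text
time_s: 1.6
tcp_pos: [0.524, 0.0576, 0.2223]
ee_rot: [[-0.333, -0.943, -0.0], [-0.943, 0.333, -0.0], [0.0, 0.0, -1.0]]
wrist_force: [0.3, -0.6, 0.2]
gripper_width: 0.004
```

>>> servo_tool --slide '[[0.4, 0.86, 0], [0, 0, -0.9], [0, 0, -0.9], [0, 0, -0.8], [0, 0, -0.28], [0, 0, 0], [0, 0, 0]]' --twist '[[0, 0, 0], [0, 0, 0], [0, 0, 0], [0, 0, 0], [0, 0, 0], [0, 0, 0], [0, 0, 0]]' --gripper '[1, 1, 1, 1, 1, 1, 1]'

```text
time_s: 2.48
tcp_pos: [0.5484, 0.1076, 0.0506]
ee_rot: [[-0.335, -0.942, 0.002], [-0.942, 0.335, 0.001], [-0.001, -0.001, -1.0]]
wrist_force: [-0.5, 0.5, 1.4]
gripper_width: 0.006
```

```bash
cat > look.py <<'E'
import sys,cv2,pickle,numpy as np
from station import r
k=sys.argv[1]
ims=[]
for n,(x,y) in (("top",(235,220)),("scene",(200,235))):
    c=r.capture(n); pickle.dump(c,open(f"{n}{k}.pkl","wb")); cv2.imwrite(f"pics/{n}{k}.png",c["image"])
    ims.append(cv2.resize(c["image"][y:y+(95 if n=="top" else 100),x:x+200],None,fx=4,fy=4,interpolation=cv2.INTER_CUBIC)[:300 if 0 else None])
im=np.vstack(ims); im=cv2.resize(im,None,fx=.769,fy=.769); cv2.imwrite(f"pics/c{k}.png",im)
s=r.sense(); q=np.load("q.npy"); d=np.array(s["tcp_pos"][:2])-q[:2]
a=q[2]; ca,sa=np.cos(a),np.sin(a)
print(s["time_s"],"tcp stand mm",1e3*(ca*d[0]+sa*d[1]),1e3*(-sa*d[0]+ca*d[1]),1e3*s["tcp_pos"][2],"F",np.round(s["wrist_force"],2))
E
python3 look.py 1
```

```text
2.575 tcp stand mm 48.63407716468832 22.774299262187412 51.07247812706044 F [-1.04 -0.75  1.29]
```

View pics/c1.png

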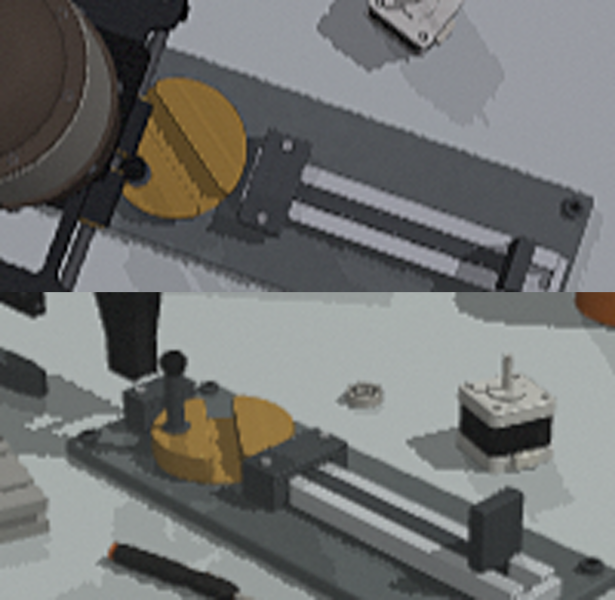

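>>> servo_tool --slide '[[-0.022, -0.063, 0], [-0.022, -0.063, 0], [-0.022, -0.063, 0], [-0.022, -0.063, 0], [-0.022, -0.063, 0], [-0.022, -0.063, 0], [0, 0, 0]]' --twist '[[0, 0, 0], [0, 0, 0], [0, 0, 0], [0, 0, 0], [0, 0, 0], [0, 0, 0], [0, 0, 0]]' --gripper '[1, 1, 1, 1, 1, 1, 1]'

```text
time_s: 3.45
tcp_pos: [0.5397, 0.0856, 0.0499]
ee_rot: [[-0.336, -0.942, 0.001], [-0.942, 0.336, 0.002], [-0.002, -0.0, -1.0]]
wrist_force: [-1.7, 4.3, -0.4]
gripper_width: 0.004
```

```bash
python3 look.py 2
```

```text
3.55 tcp stand mm 24.716710337294924 23.706263254104353 49.86231984484064 F [-0.95  4.63  0.5 ]
```

View pics/c2.png

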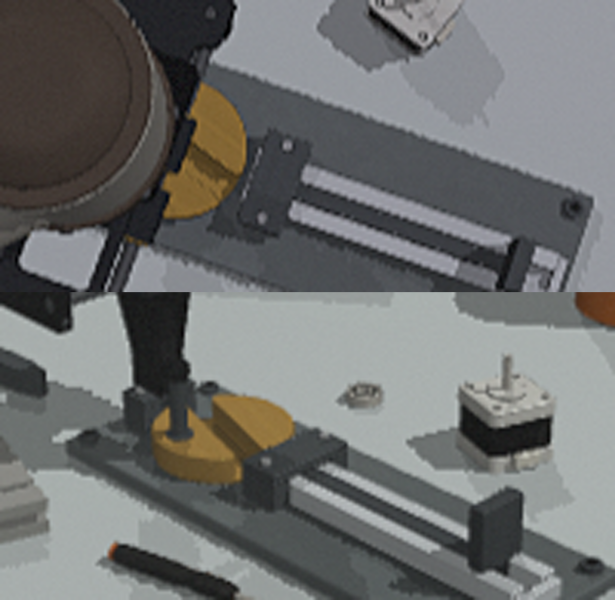

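>>> servo_tool --slide '[[-0.014, -0.039, 0], [-0.014, -0.039, 0], [0, 0, 0]]' --twist '[[0, 0, 0], [0, 0, 0], [0, 0, 0]]' --gripper '[1, 1, 1]'

```text
time_s: 3.92
tcp_pos: [0.5377, 0.0801, 0.0497]
ee_rot: [[-0.336, -0.942, -0.001], [-0.942, 0.336, 0.0], [-0.0, 0.001, -1.0]]
wrist_force: [-2.0, 3.3, -0.2]
gripper_width: 0.006
```

```bash
python3 look.py 3
python3 - <<'E'
import cv2
a=cv2.imread("pics/scene3.png")[255:310,235:315]
b=cv2.imread("pics/top3.png")[235:300,260:340]
cv2.imwrite("pics/s3.png",cv2.resize(a,None,fx=8,fy=8,interpolation=cv2.INTER_CUBIC))
cv2.imwrite("pics/t3.png",cv2.resize(b,None,fx=8,fy=8,interpolation=cv2.INTER_CUBIC))
E
```

```text
4.025 tcp stand mm 19.022708658169904 23.82698907593652 49.65903638607019 F [-1.84  4.05  0.54]
```

View pics/s3.png

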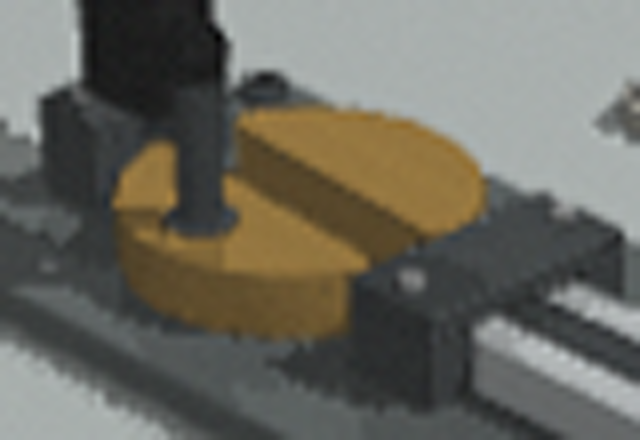

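View pics/t3.png

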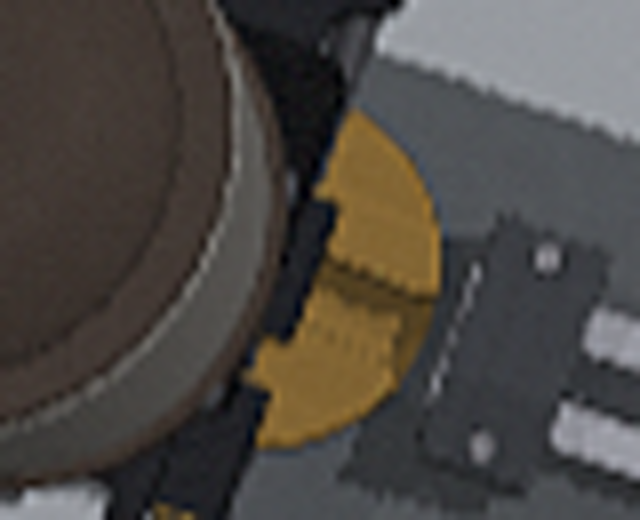

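```bash
cat > ang.py <<'E'
import numpy as np
from fit import C
q=np.load("q.npy")
def bp(n,u,v,z):
    c=C[n];d=c["R"].T@np.linalg.solve(c["intrinsics"],[u,v,1.]);o=-c["R"].T@c["t"]
    return (o+d*(z-o[2])/d[2])
def st(X):
    d=X[:2]-q[:2];a=q[2];return np.array([np.cos(a)*d[0]+np.sin(a)*d[1],-np.sin(a)*d[0]+np.cos(a)*d[1]])*1e3
def line(n,o,k,a,b,z):
    P=[st(bp(n,o[0]+(p[0]+.5)/k-.5,o[1]+(p[1]+.5)/k-.5,z)) for p in(a,b)]
    d=P[0]-P[1];print(n,np.round(P,1),"angle",np.degrees(np.arctan2(d[1],d[0])))
if __name__=="__main__":
    line("scene",(235,255),8,(240,125),(425,240),.026)
    line("scene",(235,255),8,(228,178),(372,265),.026)
    line("top",(260,235),8,(330,262),(435,300),.026)
    line("scene",(200,235),4*.769,(290,472-292),(440,560-292),.023) if 0 else None
E
python3 ang.py
```

```text
scene [[ 32.7  -9.7]
 [-36.6  -1.6]] angle -6.674923661825982
scene [[ 14.7   8.9]
 [-37.1  13.7]] angle -5.268238847192578
top [[-15.2  -7.1]
 [-39.5  -7. ]] angle -0.2979665299126177
```

>>> servo_tool --slide '[[-0.013, -0.038, 0], [0, 0, 0], [0, 0, 0]]' --twist '[[0, 0, 0], [0, 0, 0], [0, 0, 0]]' --gripper '[1, 1, 1]'

```text
time_s: 4.4
tcp_pos: [0.5371, 0.0775, 0.0496]
ee_rot: [[-0.336, -0.942, -0.001], [-0.942, 0.336, -0.0], [0.001, 0.001, -1.0]]
wrist_force: [-3.1, 2.4, 0.3]
gripper_width: 0.007
```

>>> servo_tool --slide '[[0.1, 0.28, 0], [0.2, 0.56, 0], [0.0, 0.0, 0.9], [0, 0, 0.4]]' --twist '[[0, 0, 0], [0, 0, 0], [0, 0, 0], [0, 0, 0]]' --gripper '[1, 1, 1, 1]'

```text
time_s: 4.9
tcp_pos: [0.5577, 0.1297, 0.1304]
ee_rot: [[-0.334, -0.943, 0.005], [-0.943, 0.334, 0.001], [-0.002, -0.004, -1.0]]
wrist_force: [-0.2, -0.1, -0.9]
gripper_width: 0.006
```

>>> servo_tool --slide '[[-0.22, -0.81, 0], [-0.22, -0.81, 0], [-0.22, -0.81, 0], [-0.22, -0.81, 0], [-0.22, -0.81, 0], [-0.22, -0.81, 0], [0, 0, 0]]' --twist '[[0, 0, 0], [0, 0, 0], [0, 0, 0], [0, 0, 0], [0, 0, 0], [0, 0, 0], [0, 0, 0]]' --gripper '[1, 1, 1, 1, 1, 1, 1]'

```text
time_s: 5.78
tcp_pos: [0.476, -0.166, 0.128]
ee_rot: [[-0.34, -0.941, 0.0], [-0.941, 0.34, -0.001], [0.001, -0.001, -1.0]]
wrist_force: [0.4, 0.8, -0.5]
gripper_width: 0.006
```

```bash
python3 look.py 4
python3 - <<'E'
import cv2
a=cv2.imread("pics/scene4.png")[250:310,235:315]
b=cv2.imread("pics/top4.png")[230:305,240:350]
cv2.imwrite("pics/s4.png",cv2.resize(a,None,fx=8,fy=8,interpolation=cv2.INTER_CUBIC))
cv2.imwrite("pics/t4.png",cv2.resize(b,None,fx=7,fy=7,interpolation=cv2.INTER_CUBIC))
E
```

```text
5.875 tcp stand mm -231.37217747960545 1.1111010756621187 127.99533911343433 F [ 0.62  0.4  -0.98]
```

View pics/s4.png

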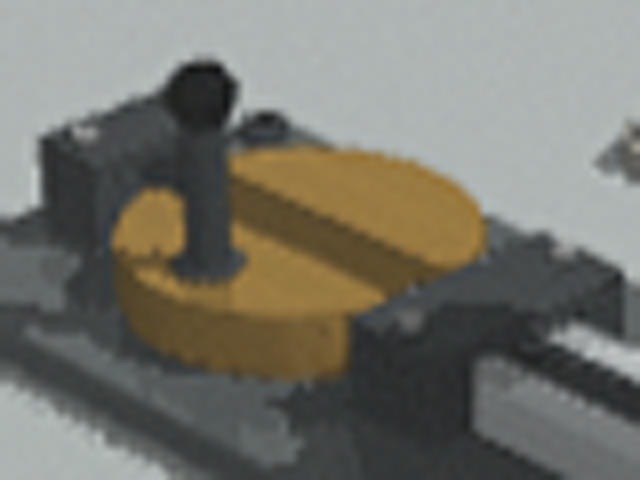

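View pics/t4.png

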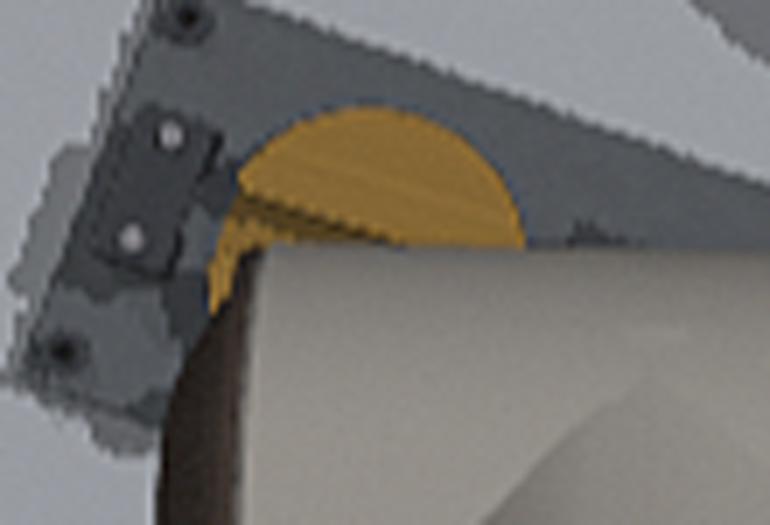

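View pics/c4.png

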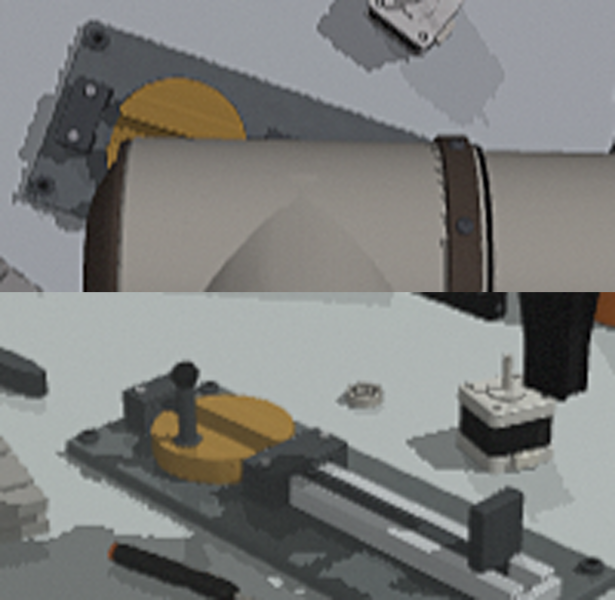

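Run:
```python
from ang import *
line("scene",(235,250),8,(232,172),(440,272),.026)
line("scene",(235,250),8,(232,228),(385,300),.026)
line("top",(240,230),7,(240,192),(400,242),.026)
line("top",(240,230),7,(250,2),(770,187),.010)
print("pin",st(bp("scene",235+203.5/8-.5,250+95.5/8-.5,.066)),"initial",st(bp("scene",210+185.5/4-.5,240+72.5/4-.5,.066)))
print("disc c, scene",st(bp("scene",235+300.5/8-.5,250+232/8-.5,.026)))
```

```text
scene [[ 31.3  -6.2]
 [-36.2  -6.3]] angle 0.05466245018204251
scene [[ 10.5  11.4]
 [-37.3  10.3]] angle 1.2849940525131962
top [[35.2 -8.3]
 [-6.6 -9.9]] angle 2.2381193433717415
top [[ 51.5 -56.1]
 [-88.9 -55.8]] angle -0.08875675297762839
pin [-0.10433159 26.13092397] initial [16.32376359 21.28051528]
disc c, scene [-1.10951765  2.16761817]
```

>>> servo_tool --slide '[[0, 0, -0.6], [0, 0, -0.6], [0, 0, -0.22], [0, 0, 0], [0.033, 0.094, 0], [0.033, 0.094, 0], [0.033, 0.094, 0], [0.033, 0.094, 0], [0.033, 0.094, 0]]' --twist '[[0, 0, 0], [0, 0, 0], [0, 0, 0], [0, 0, 0], [0, 0, 0], [0, 0, 0], [0, 0, 0], [0, 0, 0], [0, 0, 0]]' --gripper '[1, 1, 1, 1, 1, 1, 1, 1, 1]'

```text
time_s: 7.0
tcp_pos: [0.4861, -0.135, 0.0428]
ee_rot: [[-0.336, -0.942, 0.0], [-0.942, 0.336, -0.0], [0.0, -0.0, -1.0]]
wrist_force: [-1.3, -1.2, 0.9]
gripper_width: 0.005
```

```bash
python3 look.py 5
```

```text
7.1 tcp stand mm -200.74969759414853 1.7304967951704275 42.559649059521504 F [-0.13  0.45 -1.71]
```

View pics/c5.png

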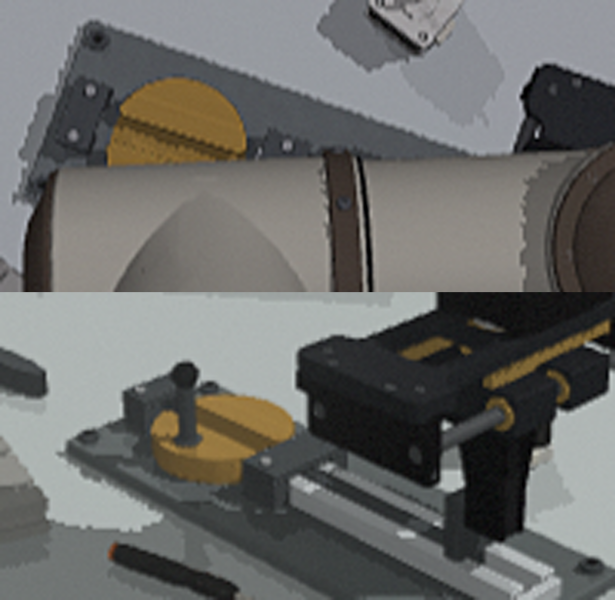

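>>> servo_tool --slide '[[0.034, 0.094, 0], [0.034, 0.094, 0], [0.034, 0.094, 0], [0.034, 0.094, 0]]' --twist '[[0, 0, 0], [0, 0, 0], [0, 0, 0], [0, 0, 0]]' --gripper '[1, 1, 1, 1]'

```text
time_s: 7.6
tcp_pos: [0.4942, -0.1123, 0.0425]
ee_rot: [[-0.336, -0.942, -0.0], [-0.942, 0.336, 0.0], [0.0, 0.0, -1.0]]
wrist_force: [0.4, -1.1, 0.3]
gripper_width: 0.003
```

```bash
python3 look.py 6
```

```text
7.7 tcp stand mm -176.63965122349356 1.3830851080601363 42.50843025913735 F [ 0.61 -0.28  0.65]
```

View pics/c6.png

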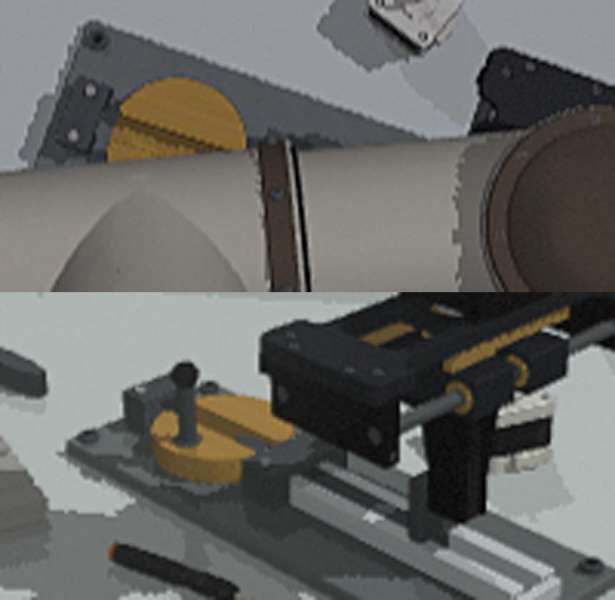

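>>> servo_tool --slide '[[0.034, 0.094, 0], [0.034, 0.094, 0], [0.034, 0.094, 0], [0.034, 0.094, 0], [0.034, 0.094, 0]]' --twist '[[0, 0, 0], [0, 0, 0], [0, 0, 0], [0, 0, 0], [0, 0, 0]]' --gripper '[1, 1, 1, 1, 1]'

```text
time_s: 8.32
tcp_pos: [0.5045, -0.0841, 0.0425]
ee_rot: [[-0.336, -0.942, -0.0], [-0.942, 0.336, 0.0], [0.0, 0.0, -1.0]]
wrist_force: [0.3, -0.7, 0.2]
gripper_width: 0.003
```

>>> servo_tool --slide '[[0.034, 0.094, 0], [0.034, 0.094, 0], [0.034, 0.094, 0], [0.034, 0.094, 0], [0.034, 0.094, 0]]' --twist '[[0, 0, 0], [0, 0, 0], [0, 0, 0], [0, 0, 0], [0, 0, 0]]' --gripper '[1, 1, 1, 1, 1]'

```text
time_s: 8.95
tcp_pos: [0.5147, -0.056, 0.0426]
ee_rot: [[-0.336, -0.942, -0.0], [-0.942, 0.336, -0.0], [0.0, 0.0, -1.0]]
wrist_force: [-0.3, -1.0, 0.5]
gripper_width: 0.007
```

```bash
python3 look.py 7
```

```text
9.05 tcp stand mm -116.67628479093253 0.5325205651690867 42.64468007349511 F [-0.07  0.05  0.04]
```

View pics/c7.png

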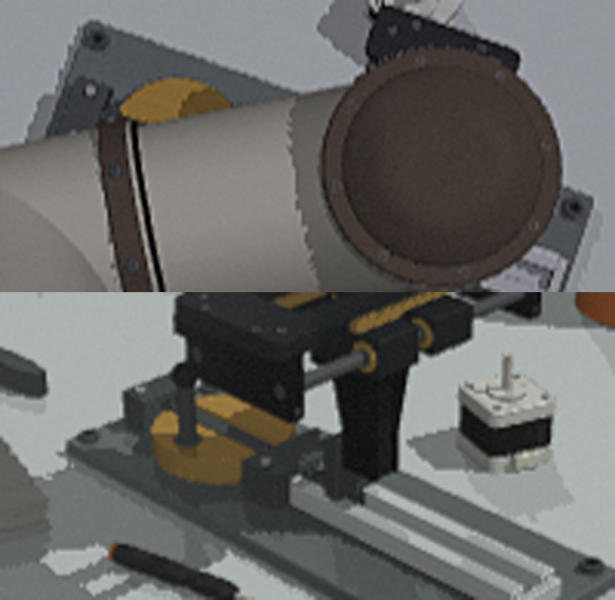

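>>> servo_tool --slide '[[0.034, 0.094, 0], [0.034, 0.094, 0], [0.017, 0.047, 0], [0, 0, 0]]' --twist '[[0, 0, 0], [0, 0, 0], [0, 0, 0], [0, 0, 0]]' --gripper '[1, 1, 1, 1]'

```text
time_s: 9.55
tcp_pos: [0.5199, -0.0418, 0.0425]
ee_rot: [[-0.335, -0.942, 0.001], [-0.942, 0.335, 0.0], [-0.0, -0.0, -1.0]]
wrist_force: [0.0, -0.1, -0.1]
gripper_width: 0.003
```

```bash
python3 look.py 8
python3 - <<'E'
import cv2
a=cv2.imread("pics/scene8.png")[255:315,240:340]
cv2.imwrite("pics/s8.png",cv2.resize(a,None,fx=8,fy=8,interpolation=cv2.INTER_CUBIC))
E
```

```text
9.65 tcp stand mm -102.23845962430957 0.6253517946481213 42.49523202182094 F [-0.31 -1.15 -0.29]
```

View pics/s8.png

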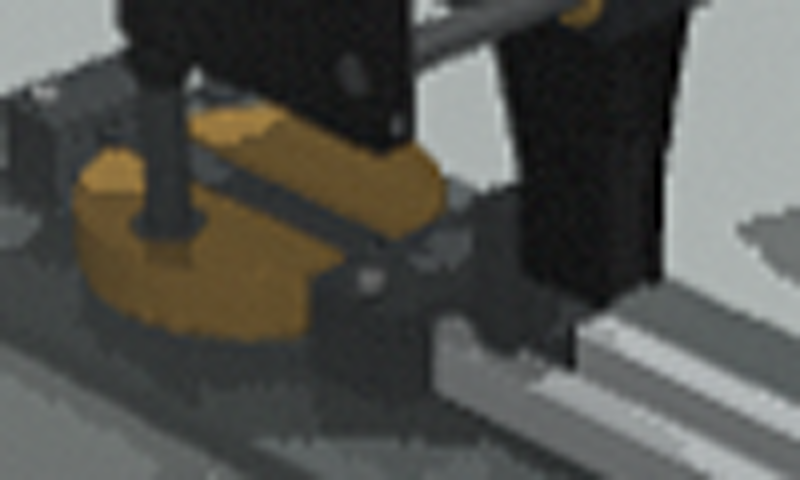

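>>> servo_tool --slide '[[0.022, 0.063, 0], [0, 0, 0]]' --twist '[[0, 0, 0], [0, 0, 0]]' --gripper '[1, 1]'

```text
time_s: 9.9
tcp_pos: [0.5211, -0.0382, 0.0425]
ee_rot: [[-0.335, -0.942, 0.0], [-0.942, 0.335, 0.0], [-0.0, -0.0, -1.0]]
wrist_force: [-0.3, -0.1, -1.2]
gripper_width: 0.008
```

>>> servo_tool --slide '[[-0.1, -0.28, 0], [-0.2, -0.56, 0], [-0.2, -0.57, 0.3], [-0.3, -0.8, 0.4], [-0.3, -0.8, 0.4], [-0.3, -0.8, 0.4], [-0.3, -0.8, 0], [-0.3, -0.8, 0], [0, 0, 0]]' --twist '[[0, 0, 0], [0, 0, 0], [0, 0, 0], [0, 0, 0], [0, 0, 0], [0, 0, 0], [0, 0, 0], [0, 0, 0], [0, 0, 0]]' --gripper '[1, 1, 1, 1, 1, 1, 1, 1, 1]'

```text
time_s: 11.02
tcp_pos: [0.3987, -0.366, 0.1323]
ee_rot: [[-0.341, -0.94, -0.0], [-0.94, 0.341, 0.0], [-0.0, 0.0, -1.0]]
wrist_force: [0.4, -0.0, 0.2]
gripper_width: 0.005
```

```bash
python3 look.py 9
python3 - <<'E'
import cv2
a=cv2.imread("pics/scene9.png")[245:320,220:320]
cv2.imwrite("pics/s9.png",cv2.resize(a,None,fx=8,fy=8,interpolation=cv2.INTER_CUBIC))
a=cv2.imread("pics/top9.png")[225:300,240:340]
cv2.imwrite("pics/t9.png",cv2.resize(a,None,fx=8,fy=8,interpolation=cv2.INTER_CUBIC))
E
```

```text
11.125 tcp stand mm -445.4651739366145 8.14952295126531 132.23309711759012 F [-0.79  0.19  0.03]
```

View pics/s9.png

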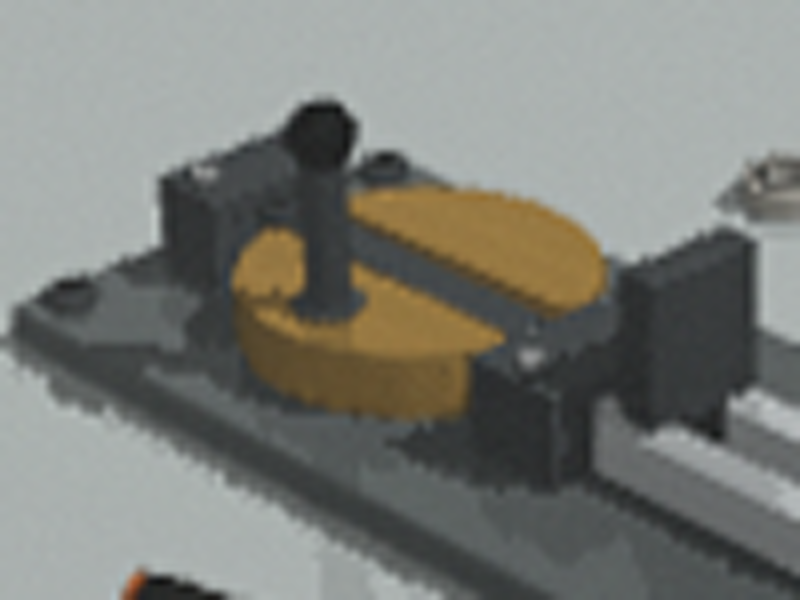

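View pics/t9.png

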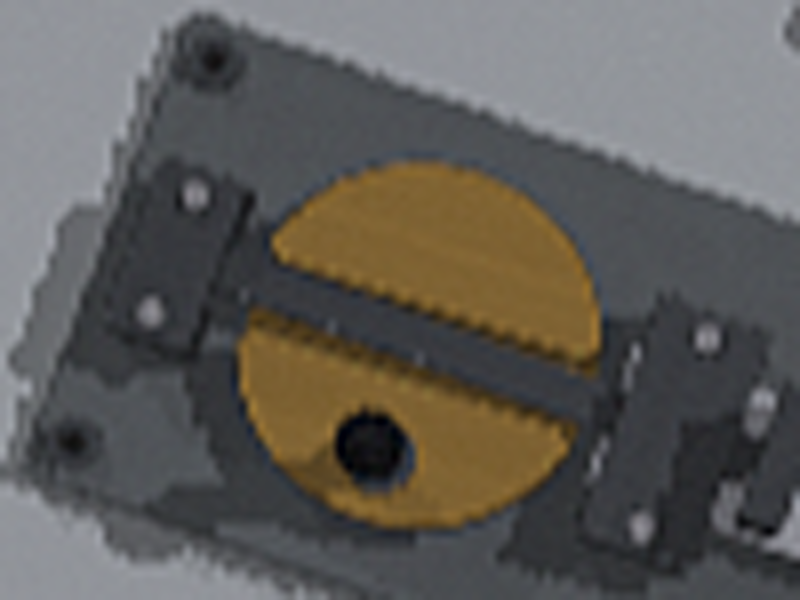

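Run:
```python
from ang import *
line("scene",(220,245),8,(655,284),(755,237),.058)
line("scene",(220,245),8,(622,272),(727,228),.058)
import cv2
a=cv2.imread("pics/top9.png")[255:305,310:370]
cv2.imwrite("pics/tl9.png",cv2.resize(a,None,fx=12,fy=12,interpolation=cv2.INTER_CUBIC))
```

```text
scene [[-86.4  13.6]
 [-85.7 -14.9]] angle 91.36224452884078
scene [[-78.   14.6]
 [-78.8 -13.8]] angle 88.33257720340383
```

View pics/tl9.png

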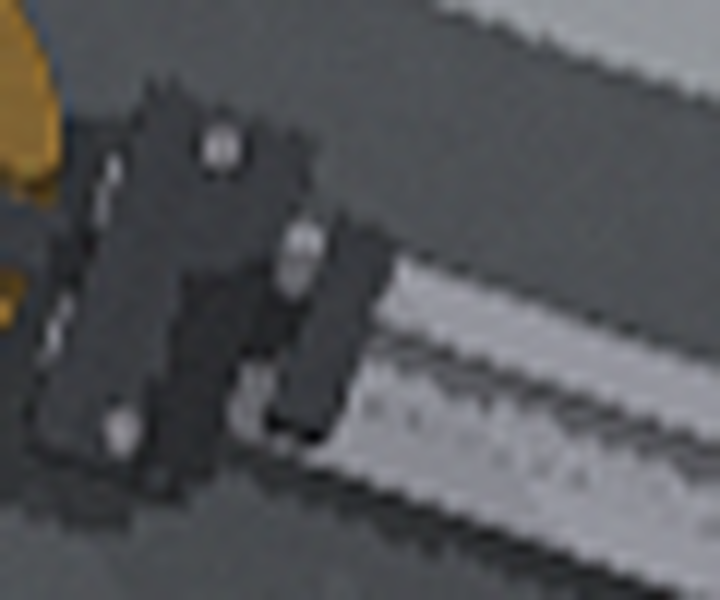

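View pics/top9.png

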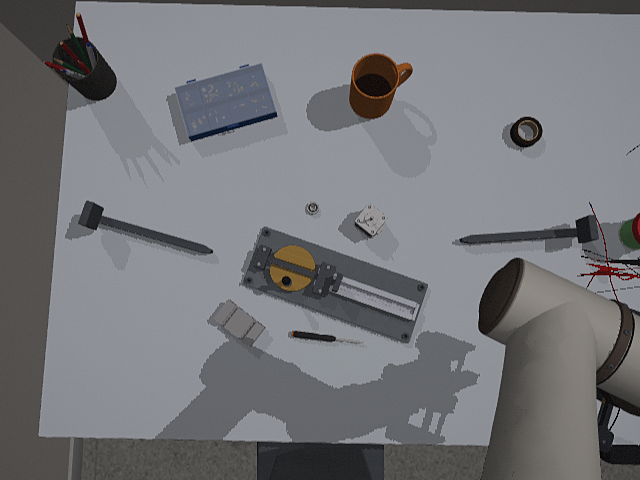

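Run:
```python
from station import r
r.finish_job(); print(r.sense()["time_s"])
```

```text
the job is handed in; nothing more can be done
the job is handed in; nothing more can be done
```

The lock is closed. I turned the disc about 34° anticlockwise to its π position by pushing the pin sideways with shut fingertips. I then pushed the bar by the rear face of its lug, through the slot and into the keeper, backed the arm off and handed the job in at about 11 s.

**Last checks:**
- **Disc:** the slot lay within about 2° of the bar's way before I pushed the bar, against the roughly 8.6° (0.15 rad) allowed.
- **Bar:** the lug's rear face measured at about x = -86 mm, which puts the nose about 68 mm beyond the axis. The robot's own position gives about 65 mm. At least 54 mm is needed, and the hard stop is at 72 mm.
- **Forces:** no wrist force reading after a move went above about 5 N.
- **Surroundings:** the motor, bearing, screwdriver and off-cut look unmoved, and the robot was clear of everything.

**Where readings disagreed:** the two cameras differ by 1 to 2 px (about 2 to 3 mm). The estimates of the slot angle also differed, from 0° to 2°. Both are within what the task allows.

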